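Load a paint hanger on the carrier rail

ROBOT

A 7-joint arm with a two-finger parallel gripper is mounted at the origin on the work surface. World frame = base frame: x ahead of the robot, y to its left, z up, the work surface at z = 0. Lengths are in mm, angles in rad, forces in N, time in s.
With the tool pointing down it reaches from about 425 to 1025 mm from the base axis. Payload 3.6 kg.
Tool frame: the origin (TCP) lies at the very end of the fingers, on their centre line; the grasp point (between the pads) lies 19 mm behind it; z points along the fingers, y is the line along which they close (so a half turn about z gives the same grasp; the last joint's range is limited). The gripper opens to 85 mm and grips with 20 to 120 N. Pads are 22 mm wide; open, the fingers measure 114 mm over their backs; the gripper's body (76 mm by 85 mm) begins 54 mm behind the grasp point. The pads swing forward as they close: fully open they stand 13 mm farther back than shut.
Start: joints at [1.099, 0.591, 0.048, 1.609, -0.033, 0.943, -0.034], TCP at [268.111, -673.607, 231.302] pointing down, gripper open.
Joint ranges: [-2.69, 2.69], [-0.47, 2.24], [-1.27, 1.36], [0.19, 2.51], [-1.53, 4.68], [0.08, 2.07], [-3.09, 3.09]. Speed limits (rad/s): [2.57, 2.57, 3.14, 3.14, 3.14, 3.14, 3.14].

INTERFACE

Orientations are given as a unit quaternion [w, x, y, z].
In Python, from station import bot, kinematics, sensors, optics, order gives the robot as it stands. Calls block until the motion is done:
- bot.movep(position, orientation): joint-space move of the TCP to a pose.
- bot.line_to(position, rot=None, speed=150, stop_force=None): straight line of the TCP; rot=None keeps the orientation; speed is the mean speed in mm/s. With stop_force (N) it stops when the force on the tool has changed by that much, and returns True; else False.
- bot.movej(angles): joint-space move.
- bot.set_gripper(opening, squeeze=None): finger opening in mm; squeeze is the grip in N (None keeps the last); returns when the fingers have stopped.
- bot.wait(seconds).
- kinematics.inverse_kinematics(position, orientation): joint angles nearest the present ones, or None.
- sensors.read_state(): the state.
- optics.snapshot(name): name is "scene" or "top" or "wrist"; returns a dict with "image" (420x560x3 uint8, red, green, blue), "fx", "fy", "cx", "cy" (pixels), "world_to_cam" (4x4, takes a point from world to camera coordinates). Camera axes: x right, y up, looking along -z (the intrinsics and any distortion apply to the point x, -y, -z); pixel columns grow to the right and rows downward; lengths in mm; the calibration is good to about 2 mm. The wrist camera is an equidistant fisheye: a pixel r from the principal point sees the ray r / f radians off the axis. A picture is of the moment at which its call begins. There is no depth.
A pose or a line that the arm cannot do raises bot.MotionError and nothing moves.
- order.finish_job(): hands the job in; it is judged then, once.
The state is a dict: "t": time; "joint_positions": joint angles; "joint_vel": joint speeds; "tau": joint torques, N m; "position": TCP position; "eef_rot": TCP orientation; "ft_force": force on the tool from outside, world axes, zero at the start; "moment": the same for the moment, N m; "grip_width": finger opening in mm; "finger_force": force on a finger pad.
Only numpy, scipy, OpenCV 4.12 (cv2) and the standard library are available. Lean on these libraries where they do the work, as an engineer would, in place of code of your own. Each camera call takes 0.05 s, during which the arm holds its last target. There are 200 camera calls.

TASK

Pick up the steel foot by the orange paint hanger it is welded to, lift its hook over the lip of the blue rail and set it down on the ledge behind, in the yellow loading stretch. Slide it along behind the lip towards the red stop and lower it gently, never forcing it, until the hook is fully home in the pocket beside the stop. Let go and leave it hanging upright; leave the other things on the table alone.

Things in the scene. Friction and masses are not known exactly. Their poses are not given: they have to be found in the camera images.
- hanger_mid (a point): Middle of the loose, rigid hanger (0.4 to 0.75 kg), standing upright: 82.5 mm above its underside, right under the grip tab's middle. Axes: z up, x from shank to hook tongue, y across. Measured from here: grey steel foot plate x -71 to +4 mm, 60 wide, 8 thick at the bottom; grey shank x -5 to +5, z up to +27; orange bridge x -5 to +23, z +27.5 to +37.5. Shank and bridge 40 mm wide in y.
- grip_tab (a point): Middle of the hanger's orange grip tab, which stands on the bridge: 10 mm thick in x, 40 mm wide in y, 45 mm high; this point is 142.5 mm above the hanger's underside, 22.5 mm above the bridge. Pinch it from above across its thickness. Axes as hanger_mid.
- hook_tip (a point): Middle of the lower end of the hook's orange tongue, 68 mm above the hanger's underside; x +19, y 0, z -14.5 mm from hanger_mid, same axes. The tongue is 8 mm thick in x, 40 mm wide in y and hangs 42 mm down from the bridge; the throat between it and the shank is 10 mm, open downwards. This end goes into the rail's channel.
- rail: Fixed blue rail, an open-topped channel 320 mm long in y on posts at y -150 and +150 mm. Origin on the table under the channel's middle; z up, x from lip to back wall. Channel x -7 to +7. Anti-jump lip 5 mm thick, x -12 to -7, top at height 190; back wall x 7 to 12, top 185; beam underside 140, free below. The hanger hangs on the -x side, shank outside, its axes parallel to the rail's.
- load_zone (a point): Middle of the yellow loading stretch, painted on the lip 55 mm to either side of here in y (the whole 40 mm tongue goes within it). The point is on the ledge, rail x 0, y -85, height 166 mm; rail's axes. The ledge is the top of a white bar in the channel, cushioned on springs: it sinks about 1 mm per 4 N, at most 4 mm. The tongue's end slides on it towards the stop (+y). 10 N is plenty; 30 N is abuse.
- rail_end (a point): Middle of the channel at its +y end, at ledge height (rail x 0, y +160, height 166 mm). Between loading stretch and here the bar has a pocket, 45 mm long in y, floor 12 mm under the ledge (height 154, same springs), and at the pocket's +y end a red rigid stop block, top at height 200. The stop's face is set anew each time, 42 to 113 mm from the rail's middle in +y: not measured; see it from above or feel it.
- disc: Bystander: black grinding disc, diameter 110 mm, 10 mm thick, lying on the table. Origin: centre of its underside.
- clamp: Bystander: steel locking clamp about 200 x 75 x 18 mm lying on the table. Origin: under its middle.
- hammer: Bystander: hammer about 220 mm long lying on the table beyond the rail. Origin: under its middle.
There are look-alikes about, which are no part of the job. Of the things like the part that bears hanger_mid, leave any that is black; of the rest the smaller one is meant.

How it is judged (in metres and radians):
On the way, in this order (a step that is already met when the one before it is completed fails the run):
1. the hook stands on the ledge behind the lip, its tongue within the yellow stretch (x of hook_tip in the frame of rail between -0.007 and 0.007 m and y of hook_tip in the frame of rail between -0.123 and -0.047 m and z of hook_tip in the frame of rail between 0.16 and 0.171 m and contact force between hanger and rail above 0.3 N), for 0.1 s.
2. the hook has been slid along behind the lip, out of the yellow stretch, not yet in the pocket (x of hook_tip in the frame of rail between -0.007 and 0.007 m and y of hook_tip in the frame of rail between -0.035 and 0.1 m and z of hook_tip in the frame of rail between 0.16 and 0.182 m), for 0.05 s.
At the end, for the whole second after the job is handed in: The hook's tongue is in the channel behind the lip, its end within 4.5 mm of the pocket's floor, the hanger within 0.17 rad of upright and 0.12 rad of square to the rail, released and at rest (x of hook_tip in the frame of rail between -0.008 and 0.008 m and y of hook_tip in the frame of rail between 0 and 0.11 m and z of hook_tip in the frame of rail between 0.149 and 0.1585 m and angle between hook_tip's own z axis and vertical below 0.17 rad and angle between the y axis of hook_tip and the y axis of rail, either way round below 0.12 rad and linear speed of hanger below 0.02 m/s and angular speed of hanger below 0.2 rad/s); the robot touches nothing.
It fails at once if the hanger pushes on the rail, ledge or stop with more than 30 N (contact force between hanger and rail above 30 N).
It fails at once if the disc is moved by more than 10 mm (distance of disc from where it was at the start of the episode above 0.01 m).
It fails at once if the clamp is moved by more than 10 mm (distance of clamp from where it was at the start of the episode above 0.01 m).
It fails at once if the hammer is moved by more than 10 mm (distance of hammer from where it was at the start of the episode above 0.01 m).
It also fails if it takes over 56 s, if anything falls off the work surface, if the arm or the gripper's body presses on something with over 40 N, if the wrist force passes 120 N, or if a joint passes its speed limit or range.

## Working session

There is one attempt and no reset: what is moved stays moved. The work goes in short steps, each a Python script; the robot and the scene stay as the last script left them, time stands still between calls to the robot, and variables do not carry over. Pictures are saved under pics/ and viewed, at most 10 in all, crops included, and the job is handed in when it is done.

```bash
mkdir -p pics
cat > h.py <<'E'
import numpy as np, cv2
from station import bot, kinematics, sensors, optics, order
def snap(n,f):
    s=optics.snapshot(n); cv2.imwrite(f,cv2.cvtColor(s["image"],cv2.COLOR_RGB2BGR))
    np.save(f+'.npy',{k:v for k,v in s.items()},allow_pickle=True); return s
def load(f): return np.load(f+'.npy',allow_pickle=True).item()
def ray(s,u,v):
    M=np.array(s["world_to_cam"]);R=M[:3,:3];c=-R.T@M[:3,3]
    d=np.array([(u-s["cx"])/s["fx"],-(v-s["cy"])/s["fy"],-1.]); return c,R.T@d
def plane(s,u,v,z):
    c,d=ray(s,u,v); return (c+d*(z-c[2])/d[2])
def proj(s,p):
    M=np.array(s["world_to_cam"]);q=M[:3,:3]@np.array(p)+M[:3,3]
    return np.array([s["cx"]+s["fx"]*q[0]/-q[2], s["cy"]+s["fy"]*-q[1]/-q[2]])
E
python3 - <<'E'
from h import *
for n in("scene","top"):
    s=snap(n,f"pics/{n}0.png"); print({k:v for k,v in s.items() if k not in("image",)})
a=[cv2.imread(f"pics/{n}0.png") for n in("scene","top")]
for n,i in zip(("s","t"),a): cv2.imwrite(f"pics/{n}.png",cv2.resize(i,(800,600),interpolation=cv2.INTER_CUBIC))
print(sensors.read_state())
E
```

```text
{'fx': 399.8482690641667, 'fy': 399.8482690641667, 'cx': 281.92370839784826, 'cy': 207.89414232878627, 'world_to_cam': array([[ 7.93955384e-01,  6.07897799e-01,  9.75269219e-03,
        -4.32442667e+02],
       [-4.56367802e-01,  5.85294914e-01,  6.70192728e-01,
         1.91452117e+02],
       [ 4.01700483e-01, -5.36553939e-01,  7.42123030e-01,
        -1.36132387e+03],
       [ 0.00000000e+00,  0.00000000e+00,  0.00000000e+00,
         1.00000000e+00]])}
{'fx': 524.4386903004794, 'fy': 524.4386903004794, 'cx': 275.22858011069474, 'cy': 219.6349583420669, 'world_to_cam': array([[-3.51673089e-02, -9.99381436e-01,  7.26231457e-05,
         1.61562546e+01],
       [ 9.73194441e-01, -3.42292864e-02,  2.27422374e-01,
        -5.66295849e+02],
       [-2.27279213e-01,  8.06850931e-03,  9.73796210e-01,
        -1.34978747e+03],
       [ 0.00000000e+00,  0.00000000e+00,  0.00000000e+00,
         1.00000000e+00]])}
{'t': 0.1, 'joint_positions': array([ 1.0984914 ,  0.59200197,  0.04830321,  1.6097065 , -0.03331982,
        0.94271542, -0.03370814]), 'joint_vel': array([ 1.77122453e-04, -2.24136529e-03,  7.91753604e-05, -2.00543130e-03,
       -7.20052406e-04, -6.39683965e-04,  6.28908548e-04]), 'tau': array([ 4.33952126e-03, -5.49996829e+01,  1.55362498e+00, -1.98825216e+01,
        9.77565476e-03,  3.87337917e-03, -4.21044692e-07]), 'position': array([ 267.84716852, -672.895268  ,  230.26886957]), 'eef_rot': array([-9.84856171e-04,  9.82110656e-01,  1.88301973e-01, -2.37638626e-04]), 'ft_force': array([0.23603975, 0.17809868, 0.46109194]), 'moment': array([-0.0095445 , -0.02769993,  0.02271097]), 'finger_force': 0.0, 'grip_width': 85.31387084539979}
```

View pics/s.png

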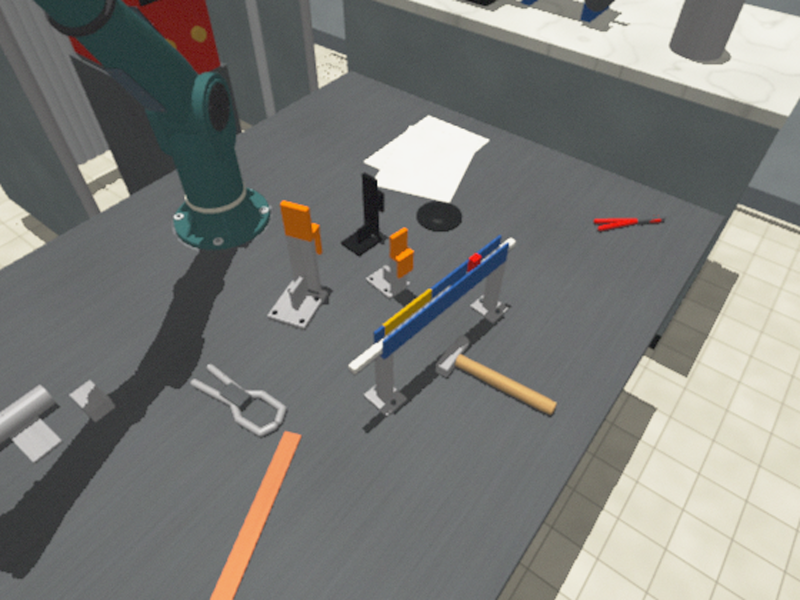

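View pics/t.png

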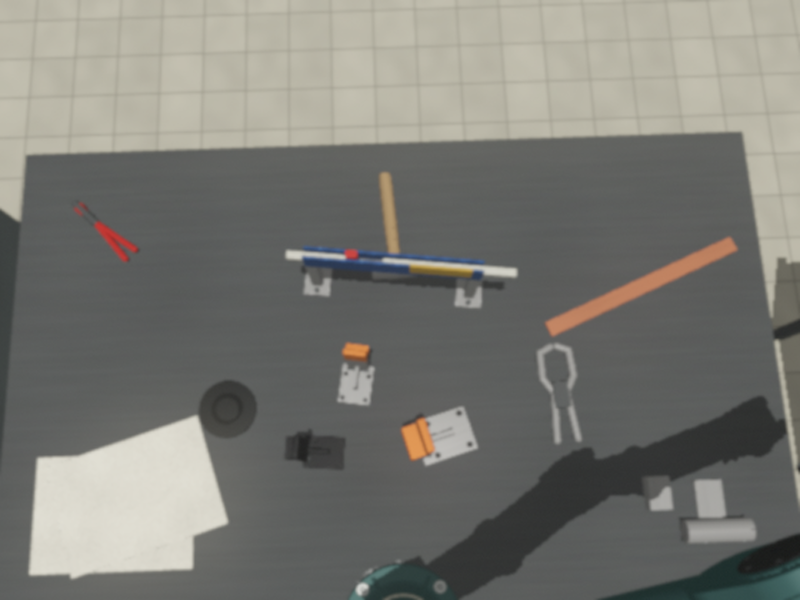

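Candidates (scene view, pixels of 800x600): large orange/grey stand (300,260), black one (368,215), small orange/grey one (393,260). The small orange one is meant: it isn't black, and it is smaller than the other. I'll confirm with one enlarged crop.

Run:
```python
from h import *
a=cv2.imread("pics/scene0.png");b=cv2.imread("pics/top0.png")
def c(i,u,v,w,h): return cv2.resize(i[v:v+h,u:u+w],(400,300),interpolation=cv2.INTER_CUBIC)
# scene hanger, top hanger, scene rail, top rail
L=cv2.vconcat([c(a,235,145,80,60),c(a,240,155,128,96)])
R=cv2.vconcat([c(b,215,230,80,60),c(b,195,140,180,135)])
cv2.imwrite("pics/crop1.png",cv2.hconcat([L,R]))
```

```text
(no output)
```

View pics/crop1.png

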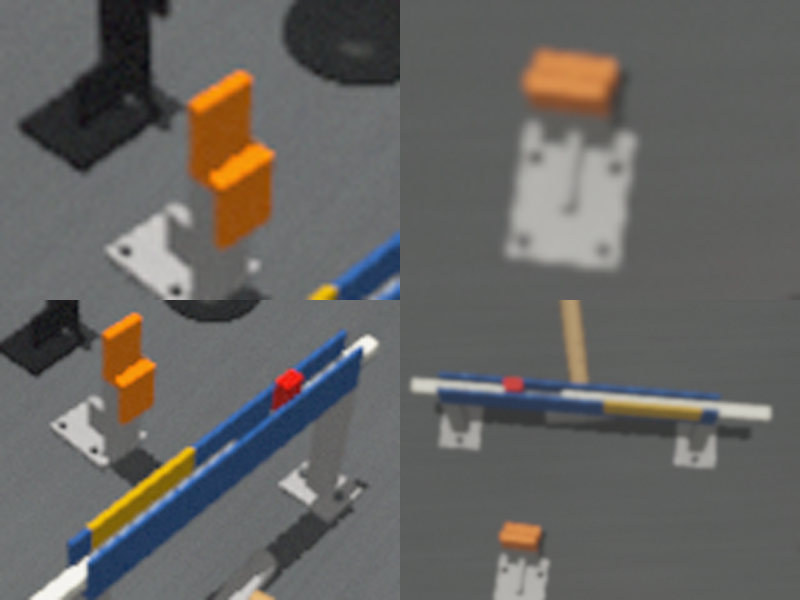

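The crop confirms it: orange tab, bridge and tongue on a grey foot plate, smaller than the other orange one. In the top view its tongue faces the rail. The red stop is at crop (513,384) and the yellow stretch at (650,410). Next I measure the rail and hanger.

```bash
cat > m.py <<'E'
from h import *
def masks(s):
    im=s["image"].astype(int); r,g,b=im[...,0],im[...,1],im[...,2]
    sat=im.max(2)-im.min(2)
    return dict(blue=(b-r>25),yel=(r-b>70)&(abs(r-g)<60)&(g>90),red=(r-g>70)&(abs(g-b)<45)&(r>110),
      org=(r-b>80)&(r-g>40)&(g-b>20), grey=(sat<25)&(im.mean(2)>120))
def rail(s):
    """edges of the blue/yellow strips in the top view -> rail origin xy and yaw"""
    m=masks(s); out={}
    bl=(m['blue']|m['yel']).astype(np.uint8); 
    n,lab,st,_=cv2.connectedComponentsWithStats(cv2.morphologyEx(bl,cv2.MORPH_CLOSE,np.ones((7,7))))
    roi=np.zeros_like(bl); roi[140:220,200:350]=1
    bl=bl*roi
    us=np.where(bl.sum(0)>1)[0]; out['u']=(us.min(),us.max())
    top=[];bot_=[]
    for u in range(us.min()+4,us.max()-3):
        v=np.where(bl[:,u])[0]
        top.append((u,v.min()-.5)); bot_.append((u,v.max()+.5))
    for k,p,z in(('back12',top,185),('lip-12',bot_,140)):
        P=np.array([plane(s,u,v,z)[:2] for u,v in p])
        vx,vy,x0,y0=cv2.fitLine(P.astype(np.float32),cv2.DIST_HUBER,0,.01,.01).ravel()
        if vy<0: vx,vy=-vx,-vy
        out[k]=(np.arctan2(-vx,vy),x0,y0)
    return out
E
python3 - <<'E'
from m import *
s=load("pics/top0.png"); print(rail(s)); m=masks(s)
for k in('yel','red','org','blue'):
    n,l,st,c=cv2.connectedComponentsWithStats(m[k].astype(np.uint8))
    print(k,[(list(map(int,st[i])),c[i].round(2)) for i in range(1,n) if st[i][4]>8 and 140<c[i][1]<290])
sc=load("pics/scene0.png"); m2=masks(sc)
for k in('yel','red','org','blue'):
    n,l,st,c=cv2.connectedComponentsWithStats(m2[k].astype(np.uint8))
    print(k,[(list(map(int,st[i])),c[i].round(2)) for i in range(1,n) if st[i][4]>8 and 140<c[i][1]<290])
# hanger plate in top view
g=m['grey'].astype(np.uint8); roi=np.zeros_like(g); roi[245:290,225:275]=1; g*=roi
cs,_=cv2.findContours(cv2.morphologyEx(g,cv2.MORPH_CLOSE,np.ones((5,5))),cv2.RETR_EXTERNAL,cv2.CHAIN_APPROX_NONE)
c=max(cs,key=cv2.contourArea); P=np.array([plane(s,u,v,8)[:2] for u,v in c[:,0]],np.float32)
r=cv2.minAreaRect(P); print("plate",r, cv2.boxPoints(r).round(1).tolist(), [proj(s,(*q,8)).round(1).tolist() for q in cv2.boxPoints(r)])
# orange in top
o=m['org'].astype(np.uint8); roi[:]=0; roi[230:262,225:275]=1
cs,_=cv2.findContours(o*roi,cv2.RETR_EXTERNAL,cv2.CHAIN_APPROX_NONE); c=max(cs,key=cv2.contourArea)
r=cv2.minAreaRect(c); print("org px",r,cv2.boxPoints(r).tolist())
E
```

```text
{'u': (np.int64(212), np.int64(338)), 'back12': (np.float32(-0.116578296), np.float32(649.296), np.float32(-12.730007)), 'lip-12': (np.float32(-0.07832285), np.float32(630.6482), np.float32(-1.2676625))}
yel [([383, 167, 132, 68, 484], array([450.25, 199.04])), ([288, 186, 42, 6, 134], array([309.08, 188.31]))]
red [([66, 155, 30, 28, 264], array([ 80.1 , 168.02])), ([241, 175, 9, 6, 48], array([245.31, 177.46]))]
org [([383, 167, 132, 67, 1307], array([447.97, 200.2 ])), ([240, 240, 18, 11, 158], array([248.62, 245.28]))]
blue [([212, 172, 29, 5, 95], array([226.03, 174.05])), ([251, 175, 88, 10, 312], array([292.37, 179.62])), ([212, 180, 74, 11, 466], array([249.1 , 185.02])), ([331, 189, 7, 6, 31], array([333.97, 191.81]))]
yel [([268, 202, 34, 32, 297], array([284.92, 217.26])), ([320, 248, 69, 41, 573], array([355.  , 268.53]))]
red [([416, 152, 31, 9, 169], array([429.98, 155.55])), ([455, 153, 8, 3, 19], array([458.89, 154.11])), ([327, 177, 10, 13, 75], array([331.43, 182.32]))]
org [([196, 140, 29, 38, 576], array([209.66, 155.83])), ([273, 159, 17, 36, 392], array([280.58,
[... 213 characters left out ...]
155.24])), ([267, 164, 89, 87, 1535], array([313.04, 205.47])), ([261, 228, 8, 12, 64], array([264.77, 233.23]))]
plate ((444.060546875, 73.02513122558594), (63.83784866333008, 77.35950469970703), 80.82268524169922) [[400.79998779296875, 47.70000076293945], [477.20001220703125, 35.29999923706055], [487.29998779296875, 98.4000015258789], [411.0, 110.69999694824219]] [[258.5, 284.1], [262.2, 256.3], [239.4, 253.4], [235.4, 281.2]]
org px ((248.51539611816406, 245.376953125), (16.99275779724121, 9.798744201660156), 7.125016689300537) [[239.4769287109375, 249.1846466064453], [240.69232177734375, 239.46156311035156], [257.5538635253906, 241.5692596435547], [256.3384704589844, 251.29234313964844]]
```

```bash
cat >> m.py <<'E'
def cross(sig,lo,hi,th,first):
    """subpixel threshold crossing along a 1-d signal, first from lo or last before hi"""
    idx=[i for i in range(lo,hi) if (sig[i]-th)*(sig[i+1]-th)<=0 and sig[i]!=sig[i+1]]
    if not idx: return None
    i=idx[0] if first else idx[-1]; return i+(th-sig[i])/(sig[i+1]-sig[i])
E
python3 - <<'E'
from m import *
s=load("pics/top0.png"); im=s["image"].astype(float); d=im[...,2]-im[...,0]
top=[];bo=[]
for u in list(range(216,236))+list(range(256,332)):
    sig=d[:,u]; vc=174+(u-226)*.085
    c=cross(sig,int(vc)-6,int(vc)+4,20,True); top.append((u,c))
for u in list(range(216,282)):
    vc=185+(u-249)*.085; c=cross(d[:,u],int(vc),int(vc)+9,20,False); bo.append((u,c))
for nme,L,z in(("top",top,185),("bot",bo,140)):
    L=np.array([l for l in L if l[1] is not None]); 
    P=np.array([plane(s,u,v,z)[:2] for u,v in L])
    f=np.polyfit(P[:,1],P[:,0],1); r=P[:,0]-np.polyval(f,P[:,1]); k=abs(r)<2; f=np.polyfit(P[k,1],P[k,0],1)
    print(nme,"yaw",-np.arctan(f[0]),"x@y0",f[1],k.sum(),len(k),r[k].std()); print(r.round(1)[::4])
print("ends", plane(s,211.5,180,190),plane(s,338.5,191,187), plane(s,211.5,172,185),plane(s,338.5,184,185))
for p,z in(((288,186),190),((330,189),190)): print("yel end",plane(s,*p,z))
print("red",plane(s,245.3,176.5,200),plane(s,240.5,176,200),plane(s,250,177,200))
print("tongue edge",plane(s,249.1,240,120),"tab back/top?",plane(s,247.9,250.2,120))
print(d[168:196,270].astype(int)); print(im[168:196,270].astype(int).sum(1)//3)
E
```

```text
top yaw -0.11838561763612944 x@y0 651.7168996629205 88 96 0.3527619072602934
[ 0.4  0.3  0.8  0.7  0.2  0.1  0.4  0.4  0.  -2.7 -3.1 -1.   0.3  0.4
  0.3  0.2  0.3  0.5  0.2  0.4  0.4  0.   0.4  0.6]
bot yaw -0.11780422898158976 x@y0 626.4771564643988 66 66 0.43861488378540375
[ 0.2  0.5  0.5  0.3  0.2 -0.5 -0.4 -0.5 -0.6 -0.6 -0.5 -0.1  0.1  0.6
  0.4  0.4  0.3]
ends [644.60172815 152.78844918 190.        ] [ 605.77714399 -162.8804396   187.        ] [667.25384421 153.20860363 185.        ] [ 624.55100852 -164.29281427  185.        ]
yel end [622.27306349 -37.55342663 190.        ]
yel end [ 610.82601444 -141.66305985  190.        ]
red [647.54827614  67.72283225 200.        ] [649.26649489  79.60286131 200.        ] [645.83955569  56.09616892 200.        ]
tongue edge [502.42835115  65.62650256 120.        ] tab back/top? [476.0080343   69.32467952 120.        ]
[-33 -31 -27 -23 -19 -15 -13  -7  18  49  59  35   2  -7  -5  10  36  50
  44  39  39  36  23   7   0  -2  -1  -1]
[107 107 106 101  98  96  95  95  97  95  87  89 137 181 191 172 132  93
  69  63  62  63  72  83  87  86  79  67]
```

```bash
cat >> h.py <<'E'
def q(a,flip=0):
    """tool down, tool y along world heading a (flip: opposite)"""
    th=a+np.pi/2+flip*np.pi; return [0,np.cos(th/2),np.sin(th/2),0]
E
python3 - <<'E'
from h import *
for f in(0,1):
    for p,a in(((478.4,68.5,300),-.16),((478.4,68.5,128),-.16),((610,-87,350),-.118),((610,-87,250),-.118),((624,40,240),-.118)):
        j=kinematics.inverse_kinematics(p,q(a,f)); print(f,p,None if j is None else np.round(j,2))
E
```

```text
0 (478.4, 68.5, 300) [ 0.18  0.23 -0.49  2.05  0.14  0.89 -0.55]
0 (478.4, 68.5, 128) [-0.01  0.47 -0.3   2.22  0.29  0.49 -0.69]
0 (610, -87, 350) [ 0.37  0.36 -0.41  1.72  0.16  1.09 -0.21]
0 (610, -87, 250) [ 0.34  0.46 -0.37  1.83  0.21  0.89 -0.25]
0 (624, 40, 240) [ 0.14  0.48 -0.39  1.82  0.23  0.88 -0.47]
1 (478.4, 68.5, 300) [ 0.61  0.35 -1.06  2.03  0.37  0.97  2.34]
1 (478.4, 68.5, 128) [-0.6   0.51  0.49  2.24 -0.5   0.5  -3.01]
1 (610, -87, 350) [-0.23  0.36  0.4   1.75 -0.16  1.07 -3.03]
1 (610, -87, 250) [-0.29  0.47  0.5   1.86 -0.29  0.88 -2.91]
1 (624, 40, 240) [ 0.56  0.68 -1.07  1.8   0.67  1.08  2.26]
```

Run:
```python
from h import *
s=sensors.read_state(); p=s["position"]
bot.line_to([p[0],p[1],380],speed=250)
bot.movep([478.4,68.5,330],q(-.16))
bot.line_to([478.4,68.5,205],speed=150)
snap("wrist","pics/w1.png"); snap("top","pics/top1.png")
s=sensors.read_state(); print(s["t"],s["position"],s["ft_force"])
```

```text
4.65 [479.23127938  68.72848243 205.95666377] [0.91803798 0.40760977 0.0382002 ]
```

View pics/w1.png

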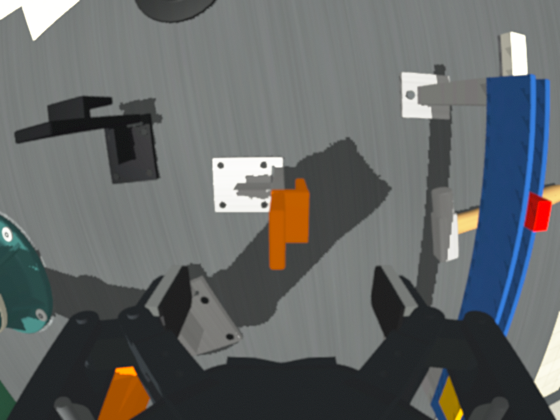

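The tab (278,230) lies midway between the fingers (190 and 375), so x is aligned. I'll descend and grasp.

Run:
```python
from h import *
w=load("pics/w1.png"); M=np.array(w["world_to_cam"])
def fish(p):
    c=M[:3,:3]@np.array(p)+M[:3,3]; v=np.array([c[0],-c[1]]); th=np.arctan2(np.linalg.norm(v),-c[2])
    return np.array([w["cx"],w["cy"]])+w["fx"]*th*v/np.linalg.norm(v)
ca,sa=np.cos(-.16),np.sin(-.16)
for h in((-5,-20,165),(-5,20,165),(5,20,165),(23,-20,120),(23,20,120)):
    print(h,fish((478.4+ca*h[0]-sa*h[1],68.5+sa*h[0]+ca*h[1],h[2])).round(1))
print(bot.line_to([478.4,68.5,128],speed=90,stop_force=12))
bot.set_gripper(0,90); s=sensors.read_state(); print(s["t"],s["position"],s["grip_width"],s["finger_force"],s["ft_force"])
if s["grip_width"]>6:
    print(bot.line_to([478.4,68.5,170],speed=80)); s=sensors.read_state(); print(s["t"],s["position"],s["grip_width"],s["finger_force"],s["ft_force"],s["moment"])
```

```text
(-5, -20, 165) [271.2 269. ]
(-5, 20, 165) [270.5 208.4]
(5, 20, 165) [287.4 208.4]
(23, -20, 120) [309.5 241.6]
(23, 20, 120) [311.  190.4]
False
6.3417 [477.67227602  68.58019851 128.20747311] 8.777230075759205 87.79093980789185 [-2.26595665  0.46399257  5.81638146]
False
7.0167 [478.11791303  68.19296573 169.8294391 ] 8.812844066658311 87.49023914337158 [-0.22066716  0.0971693  -4.75245737] [ 0.0391637  -0.03767607 -0.02436649]
```

The grasp is good: predicted corners match the wrist picture to about 1 px. Next I carry it to short of the rail and look.

```bash
cat >> h.py <<'E'
O=np.array([638.5,-5.2]); YAW=-.118
def rw(x,y):
    c,s_=np.cos(YAW),np.sin(YAW); return O+[c*x-s_*y, s_*x+c*y]
def wr(p):
    c,s_=np.cos(YAW),np.sin(YAW); d=np.array(p[:2])-O; return np.array([c*d[0]+s_*d[1],-s_*d[0]+c*d[1]])
def st():
    s=sensors.read_state(); print("t",round(s["t"],2),"tip rail",wr(s["position"]).round(2)+[19,0],"tipz",round(s["position"][2]-60,2),"F",np.round(s["ft_force"],2),"grip",round(s["grip_width"],2)); return s
def tip(x,y,z,rot=True,**k):
    """line so that the hook tip gets to rail x,y and height z"""
    return bot.line_to([*rw(x-19,y),z+60],rot=q(YAW) if rot else None,**k)
E
python3 - <<'E'
from h import *
p=sensors.read_state()["position"]
bot.line_to([478.4,68.5,285],speed=200)
tip(-40,-85,222,speed=200)
bot.wait(.3); st()
a=snap("scene","pics/s2.png");b=snap("top","pics/t2.png");snap("wrist","pics/w2.png")
w=cv2.imread("pics/w2.png")
def c(n,u,v,w,h): return cv2.resize(cv2.imread(n)[v:v+h,u:u+w],(400,300),interpolation=cv2.INTER_CUBIC)
L=cv2.vconcat([c("pics/s2.png",230,130,128,96),cv2.resize(w,(400,300))])
R=cv2.vconcat([c("pics/t2.png",250,150,100,75),c("pics/w2.png",200,100,240,180)])
cv2.imwrite("pics/c2.png",cv2.hconcat([L,R]))
E
```

```text
t 9.07 tip rail [-40.37 -84.15] tipz 222.25 F [-0.49  0.43 -4.5 ] grip 9.31
```

View pics/c2.png

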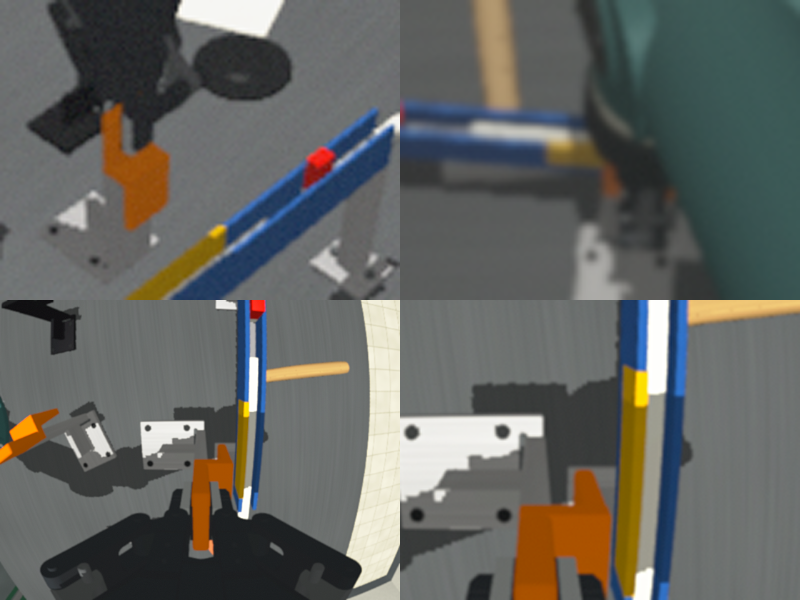

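The wrist view shows everything: yellow stretch end at crop (635,370), lip inner edge about x=650, back wall outer edge about 688, tongue at (590,500). I'll measure from this view.

```bash
cat >> h.py <<'E'
def fray(w,u,v,z):
    M=np.array(w["world_to_cam"]);R=M[:3,:3];c=-R.T@M[:3,3]
    d=np.array([u-w["cx"],v-w["cy"]]); r=np.linalg.norm(d); th=r/w["fx"]
    k=np.array([np.sin(th)*d[0]/r,-np.sin(th)*d[1]/r,-np.cos(th)]); k=R.T@k
    return c+k*(z-c[2])/k[2]
def fish(w,p):
    M=np.array(w["world_to_cam"]);c=M[:3,:3]@np.array(p)+M[:3,3]; v=np.array([c[0],-c[1]]); th=np.arctan2(np.linalg.norm(v),-c[2])
    return np.array([w["cx"],w["cy"]])+w["fx"]*th*v/np.linalg.norm(v)
E
python3 - <<'E'
from h import *
w=load("pics/w2.png"); im=w["image"].astype(int); r,g,b=im[...,0],im[...,1],im[...,2]
blue=b-r>30; yel=(r-b>60)&(r-g<70)
M=np.array(w["world_to_cam"]); print("cam rail",wr((-M[:3,:3].T@M[:3,3])[:2]),(-M[:3,:3].T@M[:3,3])[2])
A=[];B=[];C=[]
for v in list(range(20,135,6))+list(range(155,255,8)):
    row=(blue|yel)[v].astype(int); e=np.where(np.diff(row))[0]; e=[x for x in e if 310<x<400]
    o=[v]+[int(x) for x in e]; 
    if len(e)==4:
        Pi=wr(fray(w,e[1]+1-.0,v,190)); Pb=wr(fray(w,e[3]+1,v,185)); Pl=wr(fray(w,e[0]+1,v,140)); o+=[Pl.round(1).tolist(),Pi.round(1).tolist(),Pb.round(1).tolist()]
    print(o)
ys=np.where(yel[:,320:350].sum(1)>3)[0]; print("yel rows",ys.min(),ys.max())
red=(r-g>80)&(r-b>80)&(abs(g-b)<40); vv,uu=np.where(red[:80,300:420]); print("red",uu.min()+300,uu.max()+300,vv.min(),vv.max())
print("stop face z200",wr(fray(w,361,vv.max()+1,200)),"z166",wr(fray(w,361,vv.max()+1,166)))
print("yel end",[wr(fray(w,338,140+k,190)).round(1).tolist() for k in(0,2,4)])
s=sensors.read_state()["position"]; c,sn=np.cos(YAW),np.sin(YAW)
for h in((23,20,-8),(23,-20,-8),(15,20,-60),(23,20,-60),(23,20,0)): print(h,fish(w,(s[0]+c*h[0]-sn*h[1],s[1]+sn*h[0]+c*h[1],s[2]+h[2])).round(1))
# channel brightness along the middle
print([(v,im[v,int(fish(w,(*rw(1,y),166))[0])].tolist() if 0 else tuple(im[int(fish(w,(*rw(1,y),166))[1]),int(fish(w,(*rw(1,y),166))[0])].tolist())) for v,y in [(y,y) for y in range(-70,80,6)]])
E
python3 - <<'E'
import cv2; i=cv2.imread('pics/w2.png')
cv2.imwrite('pics/c3.png',cv2.resize(i[0:300,260:400],(373,800))[:600] if 0 else cv2.hconcat([cv2.resize(i[0:150,280:400],(400,500),interpolation=2),cv2.resize(i[150:300,260:380],(400,500),interpolation=2)]))
E
```

```text
cam rail [-58.65907515  -9.56391538] 424.87592439737284
[20, 331, 349, 366, 373, [-14.5, 75.5], [-9.0, 61.5], [10.5, 64.9]]
[26, 332, 349, 351, 352, 354, 358, 362, 373]
[32, 332, 349, 357, 373, [-13.8, 64.1], [-9.2, 52.0], [10.3, 55.1]]
[38, 332, 349, 358, 373, [-13.8, 58.5], [-9.2, 47.4], [10.2, 50.2]]
[44, 332, 349, 357, 373, [-13.9, 52.9], [-9.3, 42.8], [10.2, 45.5]]
[50, 332, 349, 357, 373, [-13.9, 47.4], [-9.3, 38.2], [10.1, 40.7]]
[56, 332, 349, 357, 373, [-13.9, 41.9], [-9.3, 33.6], [10.1, 36.0]]
[62, 332, 349, 357, 373, [-13.9, 36.5], [-9.3, 29.1], [10.1, 31.3]]
[68, 332, 349, 358, 373, [-13.9, 31.0], [-9.3, 24.6], [10.1, 26.7]]
[74, 332, 349, 357, 373, [-13.9, 25.6], [-9.3, 20.1], [10.1, 22.0]]
[80, 332, 349, 360, 373, [-13.8, 20.3], [-9.3, 15.7], [10.2, 17.4]]
[86, 332, 348, 361, 373, [-13.8, 14.9], [-10.0, 11.2], [10.2, 12.8]]
[92, 331, 348, 361, 373, [-14.6, 9.6], [-9.9, 6.8], [10.3, 8.3]]
[98, 332, 348, 361, 372, 373]
[104, 331, 348, 361, 371, 372]
[110, 331, 348, 361, 371, 372]
[116, 331, 348, 361, 372, [-14.4, -11.6], [-9.6, -10.8], [9.9, -10.0]]
[122, 331, 348, 360, 3
[... 892 characters left out ...]
6.4 226.9]
(23, -20, -8) [322.3 295.6]
(15, 20, -60) [303.5 199.3]
(23, 20, -60) [315.8 199.4]
(23, 20, 0) [328.6 232.7]
[(-70, (158, 156, 143)), (-64, (158, 157, 145)), (-58, (157, 157, 145)), (-52, (158, 157, 144)), (-46, (156, 156, 143)), (-40, (254, 254, 252)), (-34, (254, 254, 252)), (-28, (254, 254, 252)), (-22, (254, 254, 252)), (-16, (254, 254, 252)), (-10, (254, 254, 252)), (-4, (254, 254, 252)), (2, (254, 254, 252)), (8, (254, 254, 252)), (14, (254, 254, 252)), (20, (174, 172, 174)), (26, (180, 178, 178)), (32, (176, 176, 176)), (38, (179, 176, 176)), (44, (177, 176, 177)), (50, (174, 172, 173)), (56, (174, 171, 174)), (62, (134, 132, 120)), (68, (125, 12, 7)), (74, (243, 29, 16))]
```

View pics/c3.png

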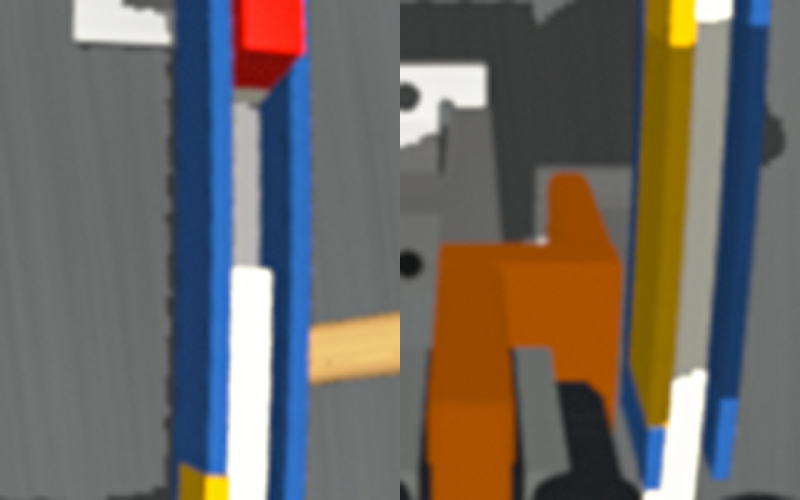

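The wrist view puts the rail about 2 mm nearer than the top view did. The tongue matches its prediction within 0.5 px, so I trust the relative measurement. The pocket shows as grey from about y 18 to 63, bounded by the stop. I'll correct for this, move over the channel and check before lowering.

```bash
sed -i 's/^O=.*/O=np.array([636.5,-5.0])/' h.py
python3 - <<'E'
from h import *
tip(-.3,-83,212,speed=80); bot.wait(.2); st()
w=snap("wrist","pics/w3.png"); im=w["image"].astype(int); r,g,b=im[...,0],im[...,1],im[...,2]
cv2.imwrite("pics/c4.png",cv2.hconcat([cv2.resize(cv2.imread("pics/w3.png")[100:300,220:380],(400,500),interpolation=2),cv2.resize(cv2.imread("pics/w3.png")[0:200,240:400],(400,500),interpolation=2)]))
blue=b-r>30; yel=(r-b>60)&(r-g<70)&(g>80)
for v in range(30,150,10):
    e=[x for x in np.where(np.diff((blue|yel)[v].astype(int)))[0] if 240<x<360]
    if len(e)>=3: print(v,wr(fray(w,e[1]+1,v,190)).round(1),wr(fray(w,e[-1]+1,v,185)).round(1),e)
    else: print(v,e)
s=sensors.read_state()["position"]; c,sn=np.cos(YAW),np.sin(YAW)
for h in((23,20,-8),(15,20,-60),(23,20,-60)): print(h,fish(w,(s[0]+c*h[0]-sn*h[1],s[1]+sn*h[0]+c*h[1],s[2]+h[2])).round(1))
for y in(18,63): print(y,fish(w,(*rw(0,y),166)).round(1),fish(w,(*rw(0,y),200)).round(1))
E
```

```text
Traceback (most recent call last):
  File "h.py", line 27, in tip
    return bot.line_to([*rw(x-19,y),z+60],rot=q(YAW) if rot else None,**k)
                         ~~^^^^^^^^
  File "h.py", line 20, in rw
    c,s_=np.cos(YAW),np.sin(YAW); return O+[c*x-s_*y, s_*x+c*y]
                ^^^
NameError: name 'YAW' is not defined
```

```bash
sed -i 's/^O=.*/O=np.array([636.5,-5.0]); YAW=-.118/' h.py
python3 - <<'E'
from h import *
tip(-.3,-83,212,speed=80); bot.wait(.2); st()
w=snap("wrist","pics/w3.png"); im=w["image"].astype(int); r,g,b=im[...,0],im[...,1],im[...,2]
cv2.imwrite("pics/c4.png",cv2.hconcat([cv2.resize(cv2.imread("pics/w3.png")[100:300,220:380],(400,500),interpolation=2),cv2.resize(cv2.imread("pics/w3.png")[0:200,240:400],(400,500),interpolation=2)]))
blue=b-r>30; yel=(r-b>60)&(r-g<70)&(g>80)
for v in range(30,150,10):
    e=[x for x in np.where(np.diff((blue|yel)[v].astype(int)))[0] if 240<x<360]
    if len(e)>=3: print(v,wr(fray(w,e[1]+1,v,190)).round(1),wr(fray(w,e[-1]+1,v,185)).round(1),[int(x) for x in e])
    else: print(v,e)
s=sensors.read_state()["position"]; c,sn=np.cos(YAW),np.sin(YAW)
for h in((23,20,-8),(15,20,-60),(23,20,-60)): print(h,fish(w,(s[0]+c*h[0]-sn*h[1],s[1]+sn*h[0]+c*h[1],s[2]+h[2])).round(1))
for y in(18,63): print(y,fish(w,(*rw(0,y),166)).round(1),fish(w,(*rw(0,y),200)).round(1))
E
```

```text
t 10.07 tip rail [ -0.53 -83.01] tipz 212.18 F [-0.01 -0.22 -4.04] grip 9.05
30 [-6.9 50.7] [12.3 52.7] [289, 298, 314, 325]
40 [-6.9 43.4] [12.3 45.2] [289, 298, 314, 325]
50 [-6.9 36.2] [12.2 37.7] [289, 298, 314, 325]
60 [-6.9 29. ] [12.2 30.4] [289, 298, 314, 325]
70 [-6.9 21.9] [12.2 23.1] [289, 298, 314, 325]
80 [-6.9 14.9] [12.2 15.9] [289, 298, 316, 325]
90 [-7.5  7.9] [11.6  8.7] [289, 297, 316, 324]
100 [-6.8  1. ] [16.6  1.8] [289, 298, 315, 324, 331]
110 [-7.5 -5.9] [17.4 -5.3] [289, 297, 316, 324, 332]
120 [ -6.8 -12.8] [ 11.8 -12.6] [289, 298, 315, 324]
130 [ -7.4 -19.8] [ 11.9 -19.7] [289, 297, 315, 324]
140 [ -7.3 -26.7] [ 12.1 -26.9] [289, 297, 315, 324]
(23, 20, -8) [326.4 226.8]
(15, 20, -60) [303.5 199.2]
(23, 20, -60) [315.8 199.2]
18 [306.4  79.3] [310.4  74.1]
63 [306.3  22.9] [310.2   9.6]
```

View pics/c4.png

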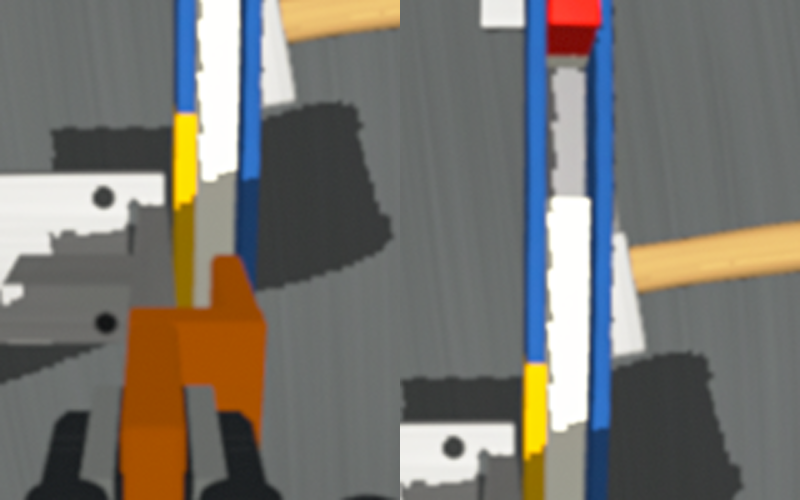

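Alignment is confirmed: lip inner edge at -6.9 and back wall at 12.2, pocket from 18 to 63. Lowering onto the ledge.

Run:
```python
from h import *
print(tip(0,-83,175,speed=50,stop_force=4)); st()
print(tip(0,-83,160,speed=10,stop_force=2.5)); s=st(); bot.wait(.2); st(); print(s["moment"])
```

```text
False
t 11.01 tip rail [  0.3  -82.85] tipz 175.21 F [-0.59  0.24 -4.25] grip 8.94
True
t 11.94 tip rail [ -0.19 -83.06] tipz 165.35 F [ 1.64 -0.49  1.29] grip 9.0
t 12.14 tip rail [ -0.26 -83.07] tipz 165.01 F [ 0.87 -0.22  3.07] grip 9.19
[ 0.02050568 -0.29097456  0.02990827]
```

Run:
```python
from h import *
print(tip(0,-83,166,speed=10)); st()
print(tip(0,-20,166.3,speed=40,stop_force=8)); st()
print(tip(0,33,166.8,speed=40,stop_force=8)); s=st()
snap("wrist","pics/w5.png")
if s["position"][2]>224: print(tip(0,50,167.3,speed=8,stop_force=2.5)); s=st(); print(s["moment"])
```

```text
False
t 12.59 tip rail [ -0.25 -83.03] tipz 165.63 F [1.34 1.48 0.22] grip 9.45
False
t 14.32 tip rail [ -0.09 -19.9 ] tipz 166.26 F [-0.62 -1.39 -2.41] grip 8.83
False
t 15.79 tip rail [ 0.04 32.45] tipz 166.73 F [-0.06 -0.13 -4.83] grip 9.01
True
t 17.26 tip rail [-1.08 43.71] tipz 165.8 F [-0.25 -0.79 -4.44] grip 9.33
[-0.01365971 -0.01268804 -0.03435527]
```

It stopped at y 43.7, which agrees with vision (43). I'll back off 2.7 mm and lower gently.

Run:
```python
from h import *
print(tip(0,41,167.3,speed=10)); bot.wait(.2); st()
print(tip(0,41,151,speed=8,stop_force=2.5)); st(); bot.wait(.2); s=st(); print(s["moment"])
```

```text
False
t 17.98 tip rail [-0.05 41.07] tipz 167.26 F [ 0.47  0.15 -4.01] grip 9.03
True
t 19.48 tip rail [-0.09 40.95] tipz 153.52 F [ 0.9  -0.1   1.61] grip 9.1
t 19.68 tip rail [-0.19 40.91] tipz 153.08 F [1.79 0.04 3.37] grip 9.23
[ 0.13955497 -0.65128048  0.03490857]
```

It is home: z 153, floor at 154. I'll relieve the load, release gently and retreat.

Run:
```python
from h import *
bot.line_to([*rw(-19,41),213.6],speed=5); bot.wait(.1); st()
bot.set_gripper(14,20); bot.wait(.3); st()
bot.set_gripper(45); bot.wait(.2)
p=sensors.read_state()["position"]; bot.line_to([p[0],p[1],330],speed=80); bot.wait(.5); st()
w=snap("wrist","pics/w6.png"); snap("scene","pics/s6.png")
cv2.imwrite("pics/c6.png",cv2.hconcat([cv2.resize(cv2.imread("pics/w6.png")[60:360,160:400],(400,500),interpolation=2),cv2.resize(cv2.imread("pics/s6.png")[110:260,250:370],(400,500),interpolation=2)]))
```

```text
t 20.46 tip rail [ 0. 41.] tipz 153.49 F [ 2.15 -0.28  1.21] grip 8.94
t 20.98 tip rail [-0.51 40.69] tipz 153.22 F [-0.13  0.41 -0.95] grip 13.95
t 23.69 tip rail [ 0.14 41.04] tipz 269.98 F [-0.22 -0.19  0.09] grip 44.83
```

View pics/c6.png

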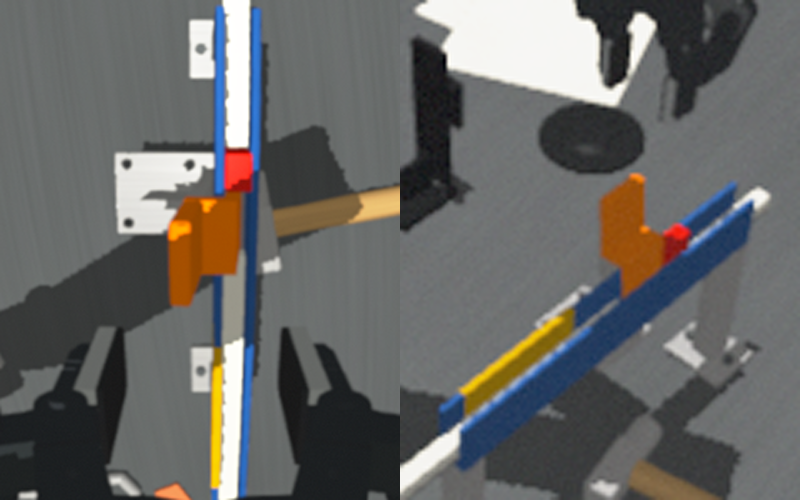

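Run:
```python
from h import *
s=load("pics/s6.png");w=load("pics/w6.png")
for tilt in(0,.1,-.1):
  for h in((-5,-20,97),(5,20,97),(-5,20,97),(23,-20,52),(23,20,52)):
    x,z=h[0]-19,h[2]-14.5+14.5
    X=19*0+ (x*np.cos(tilt)+z*np.sin(tilt)); Z=153+(-x*np.sin(tilt)+z*np.cos(tilt))
    p=(*rw(X,41+h[1]),Z); a=proj(s,p);b=fish(w,p)
    print(tilt,h,"scenecrop",((a-[250,110])/.3+[400,0]).round(),"wristcrop",((b-[160,60])/.6).round())
```

```text
0 (-5, -20, 97) scenecrop [605. 200.] wristcrop [190. 307.]
0 (5, 20, 97) scenecrop [653. 179.] wristcrop [213. 219.]
0 (-5, 20, 97) scenecrop [642. 173.] wristcrop [189. 219.]
0 (23, -20, 52) scenecrop [631. 265.] wristcrop [245. 273.]
0 (23, 20, 52) scenecrop [666. 237.] wristcrop [247. 198.]
0.1 (-5, -20, 97) scenecrop [616. 204.] wristcrop [212. 308.]
0.1 (5, 20, 97) scenecrop [664. 185.] wristcrop [236. 220.]
0.1 (-5, 20, 97) scenecrop [653. 177.] wristcrop [212. 220.]
0.1 (23, -20, 52) scenecrop [636. 269.] wristcrop [255. 272.]
0.1 (23, 20, 52) scenecrop [671. 241.] wristcrop [257. 198.]
-0.1 (-5, -20, 97) scenecrop [595. 196.] wristcrop [169. 304.]
-0.1 (5, 20, 97) scenecrop [642. 175.] wristcrop [190. 218.]
-0.1 (-5, 20, 97) scenecrop [632. 170.] wristcrop [167. 218.]
-0.1 (23, -20, 52) scenecrop [625. 261.] wristcrop [236. 273.]
-0.1 (23, 20, 52) scenecrop [661. 233.] wristcrop [237. 198.]
```

Tilt is about 0.1 rad, which is also the mechanical limit (5 mm of slack over 50 mm). The corners fit a tip height of about 153. Handing in.

```bash
python3 -c "
from h import *
print(order.finish_job())"
```

```text
the job is handed in; nothing more can be done
None
```

I handed the job in with the hanger's hook in the pocket beside the red stop, released and leaning about 0.1 rad (0.17 allowed); the other things on the table were left alone, and no verdict came back.

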